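Peel the stuck cover tray off the soap mould

TASK

The blue cover tray is stuck on the full red soap mould. Peel it off by its orange corner tab: raise that corner first while the opposite corner still rests on the mould, then take the tray right off, leaving the mould, the bowl and everything else (mind the broom handle in front of the table) standing where they are. Finish holding the tray still and level by its tab, clear above the white bowl (its floor 15 to 30 cm above the table) and centred over it, so that anything clinging to the tray drops into the bowl; do not put it down or let go.

Things in the scene. Friction and masses are not known exactly. Their poses are not given: they have to be found in the camera images.
- tray: Blue cover tray, 138x208 mm, 0.14 kg. Origin: centre of its floor's underside, which lies on the mould, 30 mm over the table; z up, y along the long side. A skirt hangs 14 mm below it, 4 mm clear of the mould; rim 8 mm above it. Four sprung clips in the skirt, one mid-side each, make it stick: each rubs with 1.1 to 1.7 N until that side has risen 13 mm.
- tab (a point): Point on the orange upright tab outside the tray's -x -y corner: a plate 6 mm thick, 30 wide, top 37 mm above the tray's origin. Its flat faces look to and from the tray's centre, so fingers close along the level line from tray origin to tab. The point is 24 mm above and 133 mm horizontally from the tray's origin. Keep fingertips 9 mm above that origin, to clear the rim.
- far_corner (a point): Point on the underside of the tray's floor at the corner across from the tab (+62, +97, 0 mm from the tray's origin), where it rests on the mould's corner: the pivot of the peel.
- mould: Red soap mould, 128x198x30 mm, 0.9 kg, its pockets full of set cream soap, standing loose on the table under the blue tray; solid sides at 124x194 mm. Origin: centre of its underside; z up, y along its long side. Pulled by more than about 4.4 N at one corner it tips.
- bowl: White round mixing bowl, 180 mm across, 75 mm tall, loose on the table. Origin: centre of its underside.
- broom_tip (a point): Top end of the green broom handle, 23 mm thick, that leans fixed in front of the table, between robot and table, 286 mm above the table top; from there it slopes down towards the robot (at table height 103 mm nearer the robot and 19 mm to the right). Do not run into it.
- lilac_soap: Bystander: lilac soap bar, 43x63x25 mm. Origin: centre of its underside.
- dropper: Bystander: brown glass dropper bottle with black dropper cap, 34 mm across, 102 mm tall. Origin: centre of its underside.
- jar: Bystander: glass jar with yellow lid, 67 mm across, 85 mm tall. Origin: centre of its underside.
There are look-alikes about, which are no part of the job. Of the things like the bowl, leave any that is brown; of the rest the larger one is meant.

How it is judged:
On the way, in this order (a step that is already met when the one before it is completed fails the run):
1. the tab's corner is raised (tray tilted more than 7 degrees) while the opposite corner still rests on the mould (within 15 mm) (angle between tray's own z axis and vertical above 0.122 rad and z of far_corner in the frame of mould below 0.045 m and contact force between the fingers and tray above 0.5 N), for 0.1 s.
2. the whole tray is off the mould and held (z of tray in the frame of mould above 0.07 m and z of far_corner in the frame of mould above 0.06 m and contact force between tray and mould below 0.05 N and contact force between the fingers and tray above 0.5 N), for 0.2 s.
At the end, for the whole second after the job is handed in: Tray held by its tab, its floor 0.15 to 0.30 m above the table, level within 12 degrees, its centre within 50 mm of the bowl's seen from above, at rest, touching neither mould nor bowl; mould and bowl within 30 mm of where they stood, the mould flat (0.08 rad) (height (world z) of tray between 0.15 and 0.3 m and angle between tray's own z axis and vertical below 0.21 rad and horizontal distance between tray and bowl below 0.05 m and contact force between the fingers and tray above 0.5 N and contact force between tray and bowl below 0.05 N and contact force between tray and mould below 0.05 N and linear speed of tray below 0.03 m/s and distance between the grasp point and tab below 0.05 m and distance of each of mould, bowl from where it was at the start of the episode below 0.03 m and angle between mould's own z axis and vertical below 0.08 rad); the arm keeps its last pose, push and grip.
It fails at once if the mould is lifted or tipped with the tray (height (world z) of mould above 0.015 m or angle between mould's own z axis and vertical above 0.12 rad).
It fails at once if the mould or the bowl is shoved more than 40 mm (distance of any of mould, bowl from where it was at the start of the episode above 0.04 m).
It fails at once if a bystander is knocked away (moved more than 30 mm) (distance of any of lilac_soap, dropper, jar from where it was at the start of the episode above 0.03 m).
It also fails if it takes over 42 s, if anything falls off the work surface, if the arm or the gripper's body presses on something with over 40 N, if the wrist force passes 120 N, or if a joint passes its speed limit or range.

ROBOT

A 6-joint arm with a two-finger parallel gripper is mounted at the origin on a cart in front of the work surface, level with it; the furniture and walls round the work are solid. World frame = base frame: x ahead of the robot, y to its left, z up, the work surface at z = 0. Lengths are in m, angles in rad, forces in N, time in s.
With the tool pointing down it reaches from about 0.35 to 0.975 m from the base axis. Payload 17.4 kg.
Tool frame: the origin (TCP) lies on the centre line of the jaws, within the pads' length; the fingertips stand 19 mm ahead of it and the grasp point (between the pads) is the TCP; z points along the fingers, y is the line along which they close (so a half turn about z gives the same grasp; the last joint's range is limited). The gripper opens to 85 mm and grips with 20 to 120 N. Pads are 22 mm wide; open, the fingers measure 114 mm over their backs; the gripper's body (76 mm by 85 mm) begins 54 mm behind the grasp point. The pads swing forward as they close: fully open they stand 13 mm farther back than shut.
Start: joints at [-1.153, 0.116, 1.442, -0, 1.584, -0.038], TCP at [0.297, -0.606, 0.25] pointing down, gripper open.
Joint ranges: [-2.83, 2.83], [-0.83, 2.19], [0.07, 2.5], [-1.14, 4.28], [0.01, 3], [-2.97, 2.97]. Speed limits (rad/s): [1.89, 1.89, 2.22, 3.14, 3.14, 3.14].

INTERFACE

Orientations are given as a rotation vector (axis times angle).
In Python, from bench import * gives the robot as it stands.
- The arm moves only by the tool send_rows, never from a script. Its argument "moves" is a list of rows, each a list of 7 numbers: the opening, from 0 (shut) to 1 (fully open), then the shift along the tool's x, y, z in m, then the turn, a rotation vector about the tool's x, y, z in rad. A call has 1 to 8 rows; each row is the pose to reach, as a shift and turn from the pose commanded when the call began, along the tool's axes at that moment; what a row does not reach only later rows make up. A row lasts 1/10 s, in which the tool goes at most 50 mm and 8.59 degrees, less where a joint would pass 70% of its speed; a pose out of reach is approached as far as the arm can. A call with a gripper value outside its range is refused whole. The fingers move at their own pace and stop on an object; "force" is the grip in N (left out, the last holds). Time passes only in rows, so rows that repeat a pose let the fingers close. It gives the time, the measured TCP pose, the force, the opening and the grip force at its end, in the units of the state.
- state(): the state, without advancing time (a new reading comes with each control period).
- capture(name): name is "side" or "top" or "wrist"; returns the picture (400x640x3 uint8, red, green, blue); there is no depth.
- camera_model(name): a dict with "vfov" (degrees; the focal length in pixels is half the picture's height over the tangent of half this angle, whatever the lens; pixels are square), "cx", "cy" (the principal point, pixels), "D" ([k1, k2, p1, p2, k3] as OpenCV has them; the pictures are not rectified), "eye" and "orientation" of the camera in the world. Camera axes: x right, y down, z forward; pixel columns grow to the right and rows downward; lengths in m; the calibration is good to about 2 mm. A picture is of the moment at which its call begins: read the wrist's pose just before it. camera_model takes no time and is no camera call; for the wrist camera it gives the pose at the moment of the call.
- job_done(): hands the job in; it is judged then, once.
The state is a dict: "time": time; "q": joint angles; "joint_vel": joint speeds; "joint_efforts": joint torques, N m; "ee_pos": TCP position; "orientation": TCP orientation; "wrist_force": force on the tool from outside, world axes, zero at the start; "torque": the same for the moment, N m; "opening": opening from 0.0 (shut) to 1.0 (fully open); "grip_force": force on a finger pad.
Only numpy, scipy, OpenCV 4.12 (cv2) and the standard library are available. Lean on these libraries where they do the work, as an engineer would, in place of code of your own. Each camera call takes 0.05 s, during which the arm holds its last target. There are 200 camera calls.

## Working session

There is one attempt and no reset: what is moved stays moved. The work goes in short steps, Python scripts to look and compute and a tool call to move; the robot and the scene stay as the last step left them, time stands still between calls to the robot, and variables do not carry over. Pictures are saved under pics/ and viewed, at most 10 in all, crops included, and the job is handed in when it is done.

Besides the shell and the picture viewer there is one more tool, called after ">>>" by a JSON object that holds its "fn" and its "kwargs", one argument or row to a line. send_rows: Moves the arm, as the interface text tells. Its arguments: {"type":"object","properties":{"moves":{"type":"array","items":{"type":"array","items":{"type":"number"}}},"force":{"type":"number"}},"required":["moves"]}

```bash
mkdir -p pics; ls; python3 - <<'E'
from bench import *
import cv2
for n in("top","side"):
    im=capture(n); cv2.imwrite(f"pics/{n}0.png",im[:,:,::-1]); m=camera_model(n); print(n,m)
s=state(); print(s)
E
```

```text
pics
top {'vfov': 45.173700209665874, 'cx': 317.6831789928206, 'cy': 194.8264638120735, 'D': array([-0.13826133,  0.        ,  0.        ,  0.        ,  0.        ]), 'eye': array([ 0.17948445, -0.11177966,  1.55922426]), 'orientation': array([-2.20587667,  1.97352691, -0.23041656])}
side {'vfov': 57.83116147895453, 'cx': 317.143594542192, 'cy': 206.4479442082155, 'D': array([-0.05711164,  0.        ,  0.        ,  0.        ,  0.        ]), 'eye': array([0.17779094, 0.61827348, 0.93090955]), 'orientation': array([-0.57760858,  2.68020445, -1.12165643])}
{'time': 0.1, 'q': array([-1.15283633e+00,  1.16445763e-01,  1.44220657e+00,  4.55531638e-06,
        1.58399461e+00, -3.77769539e-02]), 'joint_vel': array([-0.00152891, -0.00099804, -0.0010175 , -0.00159392, -0.00093293,
       -0.00039049]), 'joint_efforts': array([ 3.30577852e-03, -7.33666205e+01, -6.33789325e+01,  1.20163299e-04,
        5.25246331e-03, -1.28793769e-05]), 'ee_pos': array([ 0.29702936, -0.60596548,  0.24962573]), 'orientation': array([-3.05937346e+00, -7.09456860e-01,  3.05786477e-04]), 'wrist_force': array([-0.03989791,  0.4463228 ,  0.24555501]), 'torque': array([ 0.00587956, -0.01669602, -0.02436361]), 'grip_force': 0.0, 'opening': 1.001301202243749}
```

View pics/top0.png

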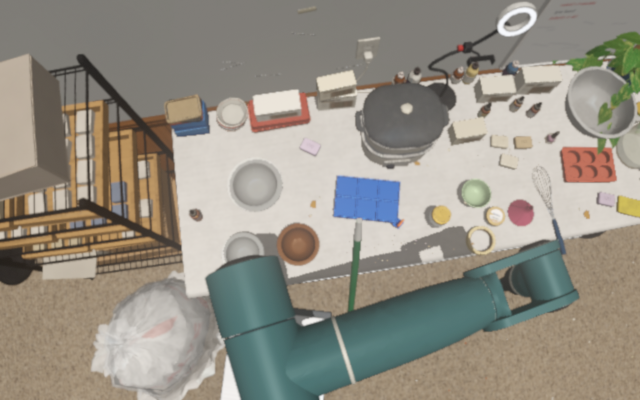

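View pics/side0.png

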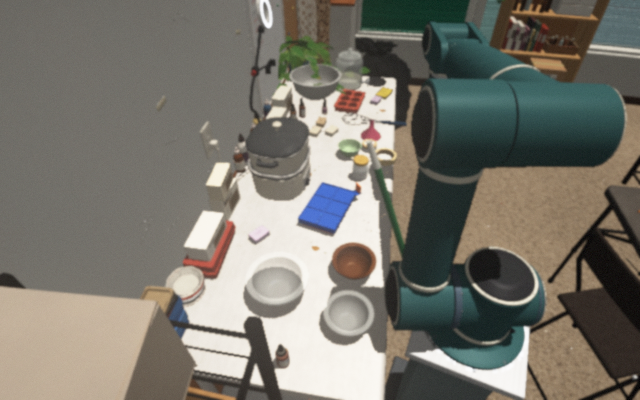

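Top view: blue tray at (367,200), with the orange tab at (400,223), lower right. The broom's top end is at (358,224). Bowl candidates are the large white (256,185), small white (243,250) and brown (298,244). The large white one fits, as it's not brown and is larger than the other white bowl. The side view shows the same layout, with the tray at (330,207), tab at (358,188) and bowl at (276,283).

```bash
cat > h.py <<'E'
import numpy as np, cv2
from scipy.spatial.transform import Rotation as R
def K(m,h=400):
    f=h/2/np.tan(np.radians(m['vfov'])/2); return np.array([[f,0,m['cx']],[0,f,m['cy']],[0,0,1]])
def rays(m,uv):
    p=cv2.undistortPoints(np.array(uv,float).reshape(-1,1,2),K(m),m['D']).reshape(-1,2)
    d=np.c_[p,np.ones(len(p))]@R.from_rotvec(m['orientation']).as_matrix().T
    return d/np.linalg.norm(d,axis=1)[:,None]
def plane(m,uv,z):
    d=rays(m,uv); return m['eye']+d*((z-m['eye'][2])/d[:,2])[:,None]
def proj(m,P):
    Rm=R.from_rotvec(m['orientation']).as_matrix().T
    return cv2.projectPoints(np.array(P,float).reshape(-1,3),cv2.Rodrigues(Rm)[0],-Rm@m['eye'],K(m),m['D'])[0].reshape(-1,2)
def tri(ms,uvs):
    A=0;b=0
    for m,uv in zip(ms,uvs):
        d=rays(m,[uv])[0];P=np.eye(3)-np.outer(d,d);A=A+P;b=b+P@m['eye']
    return np.linalg.solve(A,b)
def big(mask,near=None):
    cs,_=cv2.findContours(mask.astype(np.uint8),cv2.RETR_EXTERNAL,cv2.CHAIN_APPROX_NONE)
    return max(cs,key=cv2.contourArea)
E
python3 - <<'E'
from h import *
from bench import camera_model
T=cv2.imread('pics/top0.png');S=cv2.imread('pics/side0.png')
mt,ms=camera_model('top'),camera_model('side')
for n,I,m in(('t',T,mt),('s',S,ms)):
    H=cv2.cvtColor(I,cv2.COLOR_BGR2HSV)
    blue=(abs(H[...,0].astype(int)-112)<12)&(H[...,1]>150)
    c=big(blue); P=plane(m,c.reshape(-1,2),0.038)
    r=cv2.minAreaRect(P[:,:2].astype(np.float32)*1000); print(n,'tray',r,cv2.boxPoints(r).round().tolist())
a=cv2.resize(T[160:270,215:425],None,fx=3.8,fy=3.8,interpolation=cv2.INTER_CUBIC)
b=cv2.resize(S[120:340,230:430],None,fx=2.7,fy=2.7,interpolation=cv2.INTER_CUBIC)
cv2.imwrite('pics/c1.png',a);cv2.imwrite('pics/c2.png',b); print(a.shape,b.shape)
E
```

```text
Traceback (most recent call last):
  File "h.py", line 21, in big
    return max(cs,key=cv2.contourArea)
ValueError: max() iterable argument is empty
```

```bash
python3 - <<'E'
from h import *
from bench import camera_model
T=cv2.imread('pics/top0.png');S=cv2.imread('pics/side0.png')
mt,ms=camera_model('top'),camera_model('side')
print(T.shape, [cv2.cvtColor(I,cv2.COLOR_BGR2HSV)[y,x] for I,x,y in((T,367,190),(S,330,207),(T,400,223),(S,358,188))])
for n,I,m in(('t',T,mt),('s',S,ms)):
    H=cv2.cvtColor(I,cv2.COLOR_BGR2HSV)
    blue=(abs(H[...,0].astype(int)-114)<10)&(H[...,1]>150)&(H[...,2]>60)
    print(blue.sum())
a=cv2.resize(T[160:270,215:425],None,fx=3.8,fy=3.8,interpolation=cv2.INTER_CUBIC)
b=cv2.resize(S[120:340,230:430],None,fx=2.7,fy=2.7,interpolation=cv2.INTER_CUBIC)
cv2.imwrite('pics/c1.png',a);cv2.imwrite('pics/c2.png',b); print(a.shape,b.shape)
E
```

```text
(400, 640, 3) [array([109, 142, 201], dtype=uint8), array([111, 162, 208], dtype=uint8), array([ 11, 133, 217], dtype=uint8), array([  9, 130, 120], dtype=uint8)]
0
1362
(418, 798, 3) (594, 540, 3)
```

View pics/c1.png

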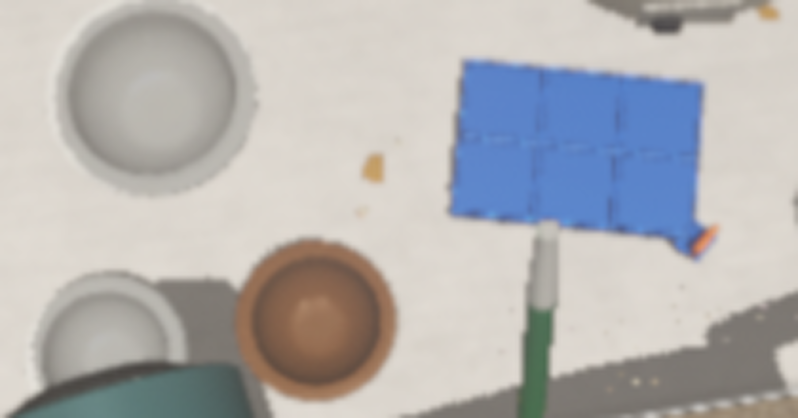

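View pics/c2.png

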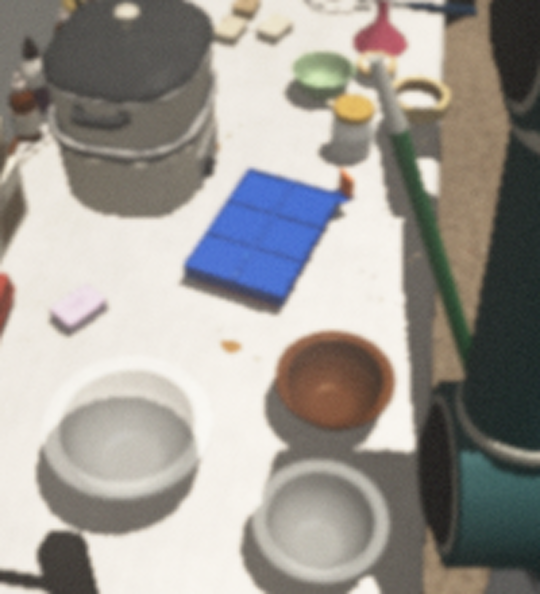

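The crop confirms the bowl: the large white one (crop 156,95) is clearly bigger than the small white one (112,340), and the third is brown. The tab is at crop (705,240) and the broom's grey end at (547,222).

```bash
python3 - <<'E'
from h import *
from bench import camera_model
T=cv2.imread('pics/top0.png');S=cv2.imread('pics/side0.png')
mt,ms=camera_model('top'),camera_model('side')
for n,I,m,x0 in(('t',T,mt,(385,210,410,235)),('s',S,ms,(350,178,368,200))):
    H=cv2.cvtColor(I,cv2.COLOR_BGR2HSV)
    blue=((abs(H[...,0].astype(int)-111)<10)&(H[...,1]>110)&(H[...,2]>60)).astype(np.uint8)
    blue=cv2.morphologyEx(blue,cv2.MORPH_CLOSE,np.ones((3,3)))
    o=cv2.morphologyEx(blue,cv2.MORPH_OPEN,np.ones((15,15)) if n=='t' else np.ones((9,9)))
    c=big(o); P=plane(m,c.reshape(-1,2),0.038)
    r=cv2.minAreaRect(P[:,:2].astype(np.float32)*1000); print(n,'tray',r,cv2.boxPoints(r).round().tolist())
    M=((H[...,0]<18)&(H[...,1]>90)); Z=np.zeros_like(M);a,b,c_,d=x0;Z[b:d,a:c_]=M[b:d,a:c_]
    ys,xs=np.nonzero(Z);print('tab px',xs.mean(),ys.mean(),len(xs),xs.min(),xs.max(),ys.min(),ys.max(),plane(m,[(xs.mean(),ys.mean())],0.062))
print('broom',tri([mt,ms],[(358.5,220.5),(369,142)]))
# bowl: rim ellipse hand points in crops
pt=[(57+215*0,0)]
for n,m,L,R_,Tp,B in(('t',mt,(230,185),(282,185),(256,160),(256,211)),('s',ms,(246,283),(307,280),(276,253),(276,304))):
    q=plane(m,[L,R_,Tp,B],0.075); print('bowl',n,q[:,:2].round(3).tolist(),q.mean(0))
E
```

```text
t tray ((542.1209716796875, -231.2509765625), (132.68710327148438, 202.94309997558594), 0.525550365447998) [[475.0, -130.0], [477.0, -333.0], [609.0, -332.0], [608.0, -129.0]]
tab px 399.9230769230769 222.69230769230768 13 398 402 220 225 [[ 0.4701206 -0.3420591  0.062    ]]
s tray ((539.1746215820312, -227.40402221679688), (135.5470428466797, 205.31504821777344), 0.5572828650474548) [[470.0, -125.0], [472.0, -331.0], [608.0, -329.0], [606.0, -124.0]]
tab px 358.04347826086956 187.2173913043478 23 356 360 184 191 [[ 0.46617472 -0.33306414  0.062     ]]
broom [ 0.40418327 -0.19073136  0.36402963]
bowl t [[0.529, 0.21], [0.548, 0.044], [0.621, 0.138], [0.455, 0.114]] [0.53832678 0.12642194 0.075     ]
bowl s [[0.609, 0.188], [0.457, 0.109], [0.584, 0.06], [0.5, 0.211]] [0.53741719 0.14204661 0.075     ]
```

```bash
python3 - <<'E'
from h import *
from bench import camera_model
mt,ms=camera_model('top'),camera_model('side')
for z in(.25,.286,.32,.364): print(z,plane(mt,[(358.5,219)],z),plane(ms,[(369,142)],z))
# handle axis check
for tip in([.42,-.196,.286],[.404,-.191,.364],):
    t=np.array(tip); d=np.array([-103,-19,-286])/1000; print(proj(mt,[t,t+d]),proj(ms,[t,t+d]))
E
```

```text
0.25 [[ 0.43142578 -0.19765522  0.25      ]] [[ 0.44790078 -0.35328955  0.25      ]]
0.286 [[ 0.4244981  -0.19529388  0.286     ]] [[ 0.43361995 -0.30192257  0.286     ]]
0.32 [[ 0.41795529 -0.19306373  0.32      ]] [[ 0.4201325  -0.25340931  0.32      ]]
0.364 [[ 0.40948812 -0.19017765  0.364     ]] [[ 0.40267815 -0.19062744  0.364     ]]
[[358.60635454 220.66322921]
 [354.08235211 268.22732444]] [[361.69287763 162.11067627]
 [386.15557716 233.53966404]]
[[358.62281578 221.16053337]
 [353.84787407 271.19747943]] [[368.58456819 141.81811732]
 [393.33096499 220.15378301]]
```

```bash
cat >> h.py <<'E'
def goal(s,xyz,closing=None,Rg=None):
    """shift and turn in tool axes from state s"""
    R0=R.from_rotvec(s['orientation'])
    if Rg is None:
        c=np.array([*closing,0.]);c/=np.linalg.norm(c); z=np.array([0,0,-1.])
        out=[]
        for k in(1,-1):
            M=np.c_[np.cross(k*c,z),k*c,z]; out.append(R.from_matrix(M))
    else: out=[Rg]
    sh=R0.inv().apply(np.array(xyz)-s['ee_pos'])
    for g in out: print('shift',sh.round(4),'turn',(R0.inv()*g).as_rotvec().round(4))
E
python3 - <<'E'
from h import *
from bench import *
s=state();mt=camera_model('top');ms=camera_model('side')
print(R.from_rotvec(s['orientation']).as_matrix().round(3))
a=0.0096; c=R.from_euler('z',a).apply([-.553,-.833,0])[:2]
print('tab',np.array([.541,-.2293])+.133*c)
goal(s,[*(np.array([.541,-.2293])+.133*c),.25],c)
print('jar',plane(mt,[(440,213)],.085),plane(ms,[(360,158)],.085))
E
```

```text
[[ 0.898  0.44  -0.   ]
 [ 0.44  -0.898  0.001]
 [ 0.    -0.001 -1.   ]]
tab [ 0.46851795 -0.34078995]
shift [ 2.707e-01 -1.626e-01 -2.000e-04] turn [-1.0000e-03  5.0000e-04  1.0322e+00]
shift [ 2.707e-01 -1.626e-01 -2.000e-04] turn [-6.0000e-04 -1.1000e-03 -2.1094e+00]
jar [[ 0.51028727 -0.46312986  0.085     ]] [[ 0.51021738 -0.47171606  0.085     ]]
```

>>> {"fn": "send_rows", "kwargs": {
  "moves": [
    [1,0.035,-0.021,0,0,0,0.14],
    [1,0.07,-0.042,0,0,0,0.28],
    [1,0.105,-0.063,0,0,0,0.42],
    [1,0.14,-0.084,0,0,0,0.56],
    [1,0.175,-0.105,0,0,0,0.7],
    [1,0.21,-0.126,0,0,0,0.84],
    [1,0.24,-0.145,0,0,0,0.97],
    [1,0.271,-0.163,0,0,0,1.032]
  ]
}}

```text
time: 0.9
ee_pos: [0.4692, -0.3389, 0.2501]
orientation: [-3.01, 0.9, 0.0]
wrist_force: [0.1, 0.3, 0.2]
opening: 0.998
grip_force: 0.0
```

```bash
python3 - <<'E'
from h import *
from bench import *
s=state(); m=camera_model('wrist'); im=capture('wrist'); cv2.imwrite('pics/w1.png',im[:,:,::-1])
t=capture('top'); cv2.imwrite('pics/t1.png',t[:,:,::-1]);
print(s['ee_pos'],s['q'],s['wrist_force'],m['eye'],m['vfov'],m['D'])
print(proj(m,[[.4685,-.3408,.067],[.404,-.191,.364]]))
E
```

```text
[ 0.46919381 -0.33891148  0.25010069] [-6.69633392e-01 -9.33548075e-02  1.65303150e+00  1.71157403e-05
  1.58221493e+00  1.48239800e+00] [0.08106022 0.30943089 0.24882128] [ 0.52905098 -0.37947311  0.37240164] 66.49513354877851 [-0.00469226  0.          0.          0.          0.        ]
[[ 319.44261935  183.76228307]
 [ -66.92321525 1055.83861787]]
```

View pics/w1.png

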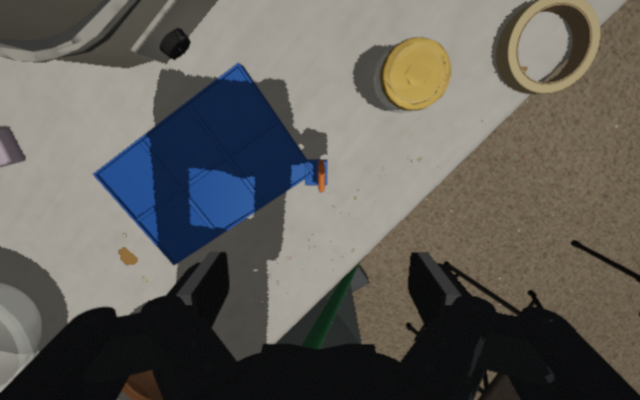

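The wrist view shows the tab at (321,176), 2 to 8 px from the prediction, and tray corners at (238,65), (96,174), (176,262) and (~308,172). The broom's end is near (358,275).

```bash
python3 - <<'E'
from h import *
from bench import *
m=camera_model('wrist');mt=camera_model('top');ms=camera_model('side');I=cv2.imread('pics/w1.png');H=cv2.cvtColor(I,cv2.COLOR_BGR2HSV)
M=(H[...,0]<18)&(H[...,1]>110);Z=np.zeros_like(M);Z[150:205,305:340]=M[150:205,305:340]
ys,xs=np.nonzero(Z);print('tab px',len(xs),xs.min(),xs.max(),ys.min(),ys.max(),xs.mean(),ys.mean())
for z in(.067,.06,.045): print(z,plane(m,[(xs.mean(),ys.mean())],z)[0].round(4))
B=((abs(H[...,0].astype(int)-111)<12)&(H[...,1]>110)).astype(np.uint8)
B=cv2.morphologyEx(B,cv2.MORPH_CLOSE,np.ones((5,5)));B=cv2.morphologyEx(B,cv2.MORPH_OPEN,np.ones((41,41)) if 0 else np.ones((25,25)))
c=big(B);P=plane(m,c.reshape(-1,2),.038);r=cv2.minAreaRect(P[:,:2].astype(np.float32)*1000);print(r,cv2.boxPoints(r).round().tolist())
print('corners',plane(m,[(238,65),(96,174),(176,262)],.038).round(4))
for z in(.2,.286,.36):print('broom',z,plane(m,[(360,270)],z)[0].round(3))
print('tri',tri([m,mt],[(360,270),(358.5,219)]))
E
```

```text
tab px 165 318 324 160 191 320.76969696969695 176.21818181818182
0.067 [ 0.4756 -0.3447  0.067 ]
0.06 [ 0.4744 -0.344   0.06  ]
0.045 [ 0.4717 -0.3423  0.045 ]
((544.7412719726562, -233.8118438720703), (136.82569885253906, 207.8355712890625), 0.8398130536079407) [[475.0, -131.0], [478.0, -339.0], [615.0, -337.0], [612.0, -129.0]]
corners [[ 0.6123 -0.3335  0.038 ]
 [ 0.6094 -0.132   0.038 ]
 [ 0.477  -0.136   0.038 ]]
broom 0.2 [ 0.435 -0.347  0.2  ]
broom 0.286 [ 0.483 -0.362  0.286]
broom 0.36 [ 0.523 -0.376  0.36 ]
tri [ 0.42905878 -0.27122789  0.14882285]
```

```bash
cat > trayfit.py <<'E'
from h import *
from bench import *
s=state();m=camera_model('wrist');im=capture('wrist')[:,:,::-1];H=cv2.cvtColor(np.ascontiguousarray(im),cv2.COLOR_BGR2HSV)
cv2.imwrite('pics/w2.png',im)
B=((abs(H[...,0].astype(int)-111)<12)&(H[...,1]>110)).astype(np.uint8)
B=cv2.morphologyEx(B,cv2.MORPH_CLOSE,np.ones((5,5)));B=cv2.morphologyEx(B,cv2.MORPH_OPEN,np.ones((25,25)))
P=plane(m,big(B).reshape(-1,2),.038);r=cv2.minAreaRect(P[:,:2].astype(np.float32)*1000);print(r)
p=proj(m,[[.471,-.343,.067]])[0].astype(int);print(p)
M=(H[...,0]<18)&(H[...,1]>110);Z=np.zeros_like(M);sl=np.s_[p[1]-40:p[1]+30,p[0]-22:p[0]+22];Z[sl]=M[sl]
ys,xs=np.nonzero(Z);print('tab',len(xs),xs.min(),xs.max(),ys.min(),ys.max())
print('at .055',plane(m,[(xs.mean(),ys.mean())],.055)[0].round(4))
C=np.array(r[0])/1000;yaw=np.radians(r[2] if r[2]<45 else r[2]-90)
c=R.from_euler('z',yaw).apply([-.553,-.833,0])[:2]
print('ee',s['ee_pos'],'tab from tray',C+.133*c); goal(s,[*(C+.133*c),.06],c)
q=s['q'];print('q',q)
E
python3 trayfit.py
```

```text
((544.0906372070312, -235.7467803955078), (136.74942016601562, 207.61178588867188), 0.44469961524009705)
[321 180]
tab 168 320 325 161 191
at .055 [ 0.4723 -0.3449  0.055 ]
ee [ 0.47034345 -0.3375222   0.25016513] tab from tray [ 0.47140373 -0.34710329]
shift [0.0061 0.0076 0.1902] turn [-0.0008  0.0002  0.003 ]
shift [0.0061 0.0076 0.1902] turn [-3.0000e-04 -1.3000e-03 -3.1386e+00]
q [-6.66872033e-01 -9.31394201e-02  1.65272734e+00  7.77883911e-04
  1.58227762e+00  1.47920108e+00]
```

>>> {"fn": "send_rows", "kwargs": {
  "moves": [
    [1,0.003,0.003,0.04,0,0,0.003],
    [1,0.0055,0.006,0.08,0,0,0.003],
    [1,0.0055,0.006,0.1,0,0,0.003],
    [1,0.0055,0.006,0.1,0,0,0.003],
    [1,0.0055,0.006,0.1,0,0,0.003]
  ]
}}

```text
time: 1.55
ee_pos: [0.4698, -0.3492, 0.151]
orientation: [3.011, -0.898, -0.0]
wrist_force: [0.8, -0.1, 0.6]
opening: 0.997
grip_force: 0.0
```

```bash
python3 trayfit.py
```

```text
((540.0879516601562, -240.6429443359375), (144.83827209472656, 216.6864776611328), 0.4026278555393219)
[308 219]
tab 366 307 315 186 233
at .055 [ 0.4729 -0.3457  0.055 ]
ee [ 0.46978362 -0.34916205  0.15097581] tab from tray [ 0.4673193  -0.35194605]
shift [-0.0005  0.0037  0.091 ] turn [ 0.0001 -0.     -0.0004]
shift [-0.0005  0.0037  0.091 ] turn [-0.0000e+00 -1.0000e-04  3.1411e+00]
q [-6.82710949e-01 -3.43180608e-02  1.75872769e+00 -6.29474267e-05
  1.41715785e+00  1.46757200e+00]
```

View pics/w2.png

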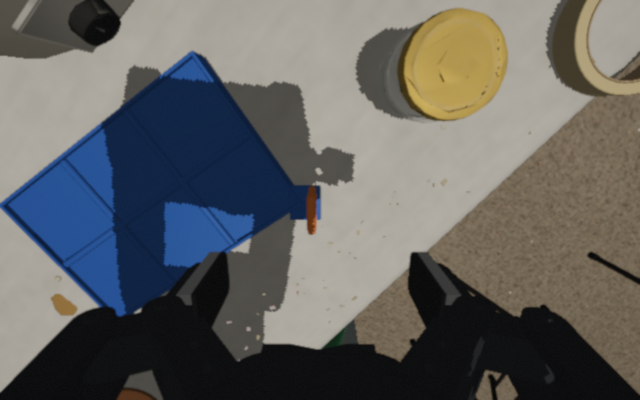

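The tab is edge-on at (311,210), which puts it at about (0.4725, -0.3455). The jaw centre is about 4.6 mm further out along the closing line.

>>> {"fn": "send_rows", "kwargs": {
  "moves": [
    [1,0,-0.0045,0.03,0,0,0],
    [1,0,-0.0045,0.06,0,0,0],
    [1,0,-0.0045,0.08,0,0,0],
    [1,0,-0.0045,0.091,0,0,0],
    [1,0,-0.0045,0.091,0,0,0],
    [1,0,-0.0045,0.091,0,0,0],
    [1,0,-0.0045,0.091,0,0,0]
  ]
}}

```text
time: 2.3
ee_pos: [0.4731, -0.3452, 0.061]
orientation: [3.01, -0.897, 0.003]
wrist_force: [0.5, 0.3, -0.4]
opening: 1.004
grip_force: 0.0
```

```bash
python3 - <<'E'
from h import *
from bench import *
s=state();m=camera_model('wrist');im=capture('wrist')[:,:,::-1];cv2.imwrite('pics/w3.png',im)
print(s['ee_pos'],s['wrist_force'])
c=R.from_euler('z',.0075).apply([-.553,-.833,0])[:2]
goal(s,[.4725,-.3455,.06],c)
H=cv2.cvtColor(np.ascontiguousarray(im),cv2.COLOR_BGR2HSV)
M=((H[...,0]<18)&(H[...,1]>110)).astype(np.uint8);M[330:]=0
x,y,w,h=cv2.boundingRect(big(M));print(x,y,w,h,plane(m,[(x+w/2,y+h/2)],.055),proj(m,[[.4725,-.3455,.067],[.4725,-.3455,.05],s['ee_pos']]))
E
```

```text
[ 0.47309369 -0.34524179  0.06102542] [ 0.50566457  0.28893601 -0.35316638]
shift [-0.0004  0.0005  0.001 ] turn [ 0.0002 -0.0022 -0.0006]
shift [-0.0004  0.0005  0.001 ] turn [-3.4000e-03 -4.0000e-04  3.1409e+00]
311 226 15 87 [[ 0.47322843 -0.3465395   0.055     ]] [[317.41502866 285.69327858]
 [317.53060226 266.56915726]
 [316.25988623 277.75768787]]
```

View pics/w3.png

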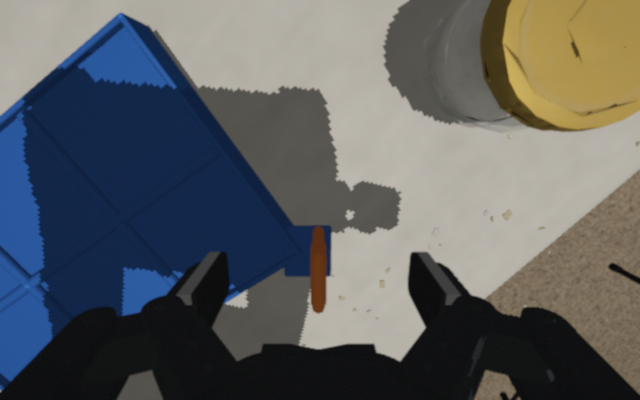

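The tab at (318,270) is centred between the fingers, which sit at 228 and 412. I'll close now.

>>> {"fn": "send_rows", "kwargs": {
  "moves": [
    [0.5,0,0,0.001,0,0,0],
    [0.2,0,0,0.001,0,0,0],
    [0,0,0,0.001,0,0,0],
    [0,0,0,0.001,0,0,0],
    [0,0,0,0.001,0,0,0],
    [0,0,0,0.001,0,0,0],
    [0,0,0,0.001,0,0,0],
    [0,0,0,0.001,0,0,0]
  ],
  "force": 80
}}

```text
time: 3.15
ee_pos: [0.4725, -0.3448, 0.0585]
orientation: [3.011, -0.897, 0.0]
wrist_force: [-2.1, 0.7, 2.7]
opening: 0.053
grip_force: 78.6
```

```bash
python3 - <<'E'
from h import *
from bench import *
s=state();print(s['ee_pos'],s['wrist_force'],s['torque'],s['opening'],s['grip_force'])
R0=R.from_rotvec(s['orientation']);print(R0.as_matrix().round(3))
# peel: rotate about pivot
c=R.from_euler('z',.0075).apply([-.553,-.833,0])
tab=np.array([.4725,-.3455,0]);cen=tab-.133*c
piv=cen+R.from_euler('z',.0075).apply([.062,.097,0]);piv[2]=.03
ax=np.cross(c,[0,0,1])  # rotating about ax by +: c -> up
for th in(.03,.06,.09,.12,.15,.18):
    Q=R.from_rotvec(ax*th); p=piv+Q.apply(s['ee_pos']-piv)
    goal(s,p,Rg=Q*R0)
print(cen,piv)
E
```

```text
[ 0.47252489 -0.34475302  0.05847303] [-2.0955603   0.7315065   2.66949981] [0.14151588 0.20215152 0.0168129 ] 0.05271045681898974 78.56062889099121
[[ 0.837 -0.547  0.   ]
 [-0.547 -0.837 -0.   ]
 [ 0.     0.    -1.   ]]
shift [ 0.     -0.001  -0.0074] turn [-0.03  0.   -0.  ]
shift [ 0.     -0.0022 -0.0148] turn [-0.06  0.   -0.  ]
shift [ 0.     -0.0036 -0.0221] turn [-0.09    0.0001 -0.    ]
shift [ 0.     -0.0052 -0.0294] turn [-1.2e-01  1.0e-04 -0.0e+00]
shift [-0.     -0.007  -0.0367] turn [-1.5e-01  1.0e-04 -0.0e+00]
shift [-0.     -0.0091 -0.0438] turn [-1.8e-01  1.0e-04 -0.0e+00]
[ 0.54521602 -0.2341625   0.        ] [ 0.60648678 -0.13670024  0.03      ]
```

>>> {"fn": "send_rows", "kwargs": {
  "moves": [
    [0,0,-0.0005,-0.004,-0.015,0,0],
    [0,0,-0.001,-0.0075,-0.03,0,0],
    [0,0,-0.0016,-0.011,-0.045,0,0],
    [0,0,-0.0022,-0.015,-0.06,0,0],
    [0,0,-0.0029,-0.0185,-0.075,0,0],
    [0,0,-0.0036,-0.022,-0.09,0,0],
    [0,0,-0.0044,-0.026,-0.105,0,0],
    [0,0,-0.0052,-0.0295,-0.12,0,0]
  ]
}}

```text
time: 3.95
ee_pos: [0.4756, -0.3401, 0.0883]
orientation: [2.899, -0.864, -0.052]
wrist_force: [3.5, 3.2, -2.7]
opening: 0.053
grip_force: 78.5
```

```bash
python3 - <<'E'
from h import *
from bench import *
im=capture('side')[:,:,::-1];b=cv2.resize(im[150:260,270:400],None,fx=5,fy=5,interpolation=cv2.INTER_CUBIC);cv2.imwrite('pics/s2.png',b)
s=state();print(s['ee_pos'],s['wrist_force'],s['torque'],s['opening'],s['grip_force'])
E
```

```text
[ 0.47587764 -0.34007963  0.08874564] [ 2.61248241  2.26291615 -1.29789267] [ 0.31108654 -0.19779804  0.02468786] 0.05130233583384812 78.3854627609253
```

View pics/s2.png

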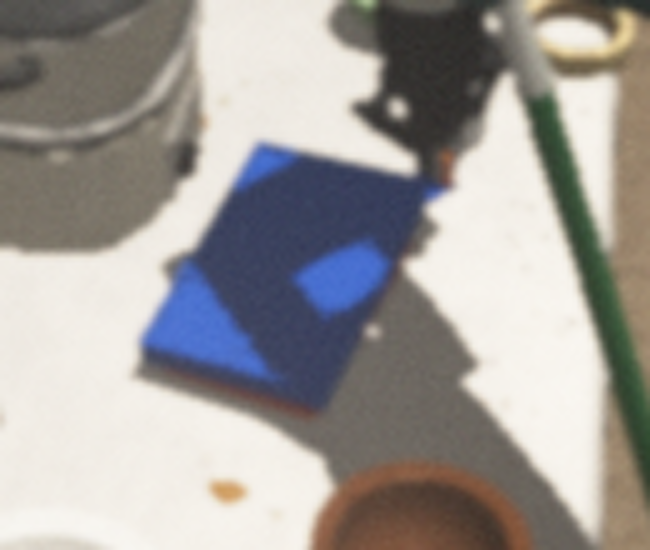

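The near corner is up: a red sliver of mould shows under the raised edge at (400,260) and the far corner is still seated. The force suggests the far skirt is touching the mould, so I'll ease inward by 3 mm while continuing.

>>> {"fn": "send_rows", "kwargs": {
  "moves": [
    [0,0,-0.002,-0.001,0,0,0],
    [0,0,-0.0035,-0.004,-0.015,0,0],
    [0,0,-0.004,-0.0075,-0.03,0,0],
    [0,0,-0.0048,-0.0123,-0.05,0,0],
    [0,0,-0.0048,-0.0123,-0.05,0,0],
    [0,0,-0.0048,-0.0123,-0.05,0,0]
  ]
}}

```text
time: 4.6
ee_pos: [0.4789, -0.335, 0.0996]
orientation: [2.854, -0.85, -0.072]
wrist_force: [2.2, 1.5, -1.0]
opening: 0.055
grip_force: 78.6
```

```bash
python3 - <<'E'
from h import *
from bench import *
s=state();print(s['time'],s['ee_pos'],s['wrist_force'],s['torque'],s['opening'])
R0=R.from_rotvec(s['orientation']);print(R0.as_matrix().round(3))
for dz in(.01,.05,.1,.2): print(R0.inv().apply([0,0,dz]).round(4))
E
```

```text
4.6 [ 0.47889055 -0.33500818  0.09956584] [ 2.1868591   1.4707107  -0.95275275] [ 0.34784291 -0.15291044  0.04651402] 0.05516085570057125
[[ 0.837 -0.539 -0.092]
 [-0.547 -0.825 -0.142]
 [ 0.     0.169 -0.986]]
[ 0.      0.0017 -0.0099]
[ 0.      0.0085 -0.0493]
[ 0.      0.0169 -0.0986]
[ 0.      0.0338 -0.1971]
```

>>> {"fn": "send_rows", "kwargs": {
  "moves": [
    [0,0,-0.0015,-0.005,-0.02,0,0],
    [0,0,-0.0025,-0.01,-0.04,0,0],
    [0,0,-0.0025,-0.01,-0.04,0,0],
    [0,0,-0.0025,-0.01,-0.04,0,0]
  ]
}}

```text
time: 5.0
ee_pos: [0.4812, -0.3315, 0.109]
orientation: [2.817, -0.839, -0.088]
wrist_force: [0.7, 0.8, -0.8]
opening: 0.051
grip_force: 78.6
```

>>> {"fn": "send_rows", "kwargs": {
  "moves": [
    [0,0,0.001,-0.005,0,0,0],
    [0,0,0.002,-0.01,0,0,0],
    [0,0,0.003,-0.015,0,0,0],
    [0,0,0.004,-0.02,0,0,0],
    [0,0,0.006,-0.03,0,0,0],
    [0,0,0.01,-0.05,0,0,0],
    [0,0,0.015,-0.075,0,0,0],
    [0,0,0.021,-0.1,0,0,0]
  ]
}}

```text
time: 5.8
ee_pos: [0.4811, -0.3313, 0.2126]
orientation: [2.817, -0.839, -0.088]
wrist_force: [0.8, 0.5, -0.8]
opening: 0.053
grip_force: 78.7
```

```bash
python3 - <<'E'
from h import *
from bench import *
a=capture('side')[:,:,::-1];b=capture('top')[:,:,::-1]
cv2.imwrite('pics/s3.png',np.hstack([cv2.resize(a[80:360,220:420],None,fx=2,fy=2),cv2.resize(b[130:270,210:420],None,fx=1.9,fy=4*.5)if 0 else cv2.resize(b[60:340,220:420],None,fx=2,fy=2)]))
s=state();print(s['time'],s['ee_pos'],s['wrist_force'],s['torque'],s['opening'])
R0=R.from_rotvec(s['orientation'])
c=R.from_euler('z',.0075).apply([-.553,-.833,0])
goal(s,[.4725,-.3455,.45],c[:2])
E
```

```text
5.9 [ 0.48207535 -0.33202474  0.21570289] [ 0.39043775 -0.18711147 -1.91516324] [-0.0182257   0.00089705 -0.05043816] 0.05233391338354475
shift [ 0.0007  0.065  -0.2257] turn [ 0.21   -0.0055 -0.0013]
shift [ 0.0007  0.065  -0.2257] turn [-0.0086 -0.3291  3.123 ]
```

View pics/s3.png

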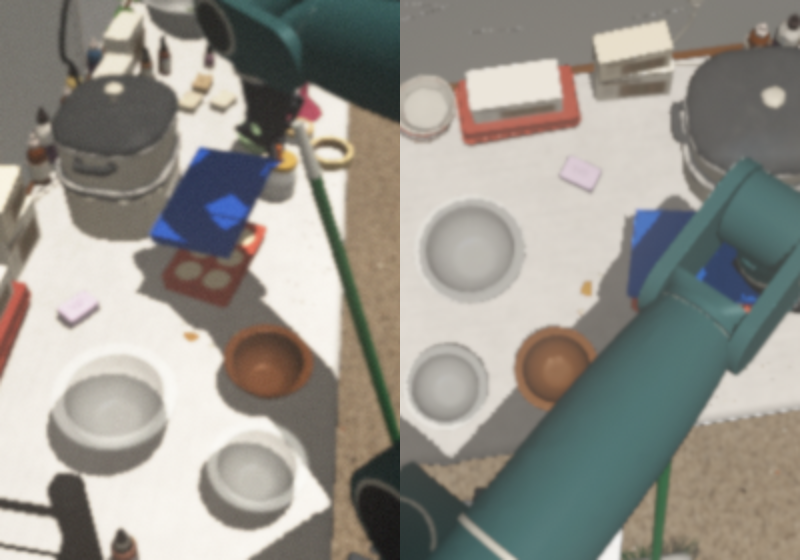

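The tray is off and tilted, held by its tab. The mould is flat on the table with its soap in it, and the broom handle is clear. Next I'll level the tray and raise it above the broom's tip.

>>> {"fn": "send_rows", "kwargs": {
  "moves": [
    [0,0,0.005,-0.02,0.02,0,0],
    [0,0,0.012,-0.05,0.05,0,0],
    [0,0,0.022,-0.085,0.08,0,0],
    [0,0,0.032,-0.12,0.11,0,0],
    [0,0,0.042,-0.155,0.14,0,0],
    [0,0,0.052,-0.19,0.17,-0.002,0],
    [0,0,0.061,-0.215,0.195,-0.004,0],
    [0,0,0.065,-0.225,0.21,-0.0055,0]
  ]
}}

```text
time: 6.7
ee_pos: [0.4719, -0.3457, 0.4472]
orientation: [-3.009, 0.898, 0.004]
wrist_force: [0.2, 0.1, -1.0]
opening: 0.052
grip_force: 78.6
```

```bash
python3 - <<'E'
from h import *
from bench import *
s=state();print(s['time'],s['ee_pos'],s['q'],s['wrist_force'],s['opening'])
c=R.from_euler('z',.0075).apply([-.553,-.833,0])
goal(s,[.50,-.16,.45],c[:2]); goal(s,[.468,.019,.45],c[:2]); 
E
```

```text
6.7 [ 0.47189391 -0.34567508  0.44718019] [-6.75990086e-01 -6.21827132e-02  1.30710062e+00  3.62641245e-04
  1.89944091e+00  1.47511213e+00] [ 0.18814728  0.14066498 -1.03053091] 0.05173452236074023
shift [-0.0783 -0.1707 -0.0025] turn [-0.0006  0.0027 -0.0016]
shift [-0.0783 -0.1707 -0.0025] turn [4.30e-03 1.00e-03 3.14e+00]
shift [-0.2032 -0.3029 -0.0021] turn [-0.0006  0.0027 -0.0016]
shift [-0.2032 -0.3029 -0.0021] turn [4.30e-03 1.00e-03 3.14e+00]
```

>>> {"fn": "send_rows", "kwargs": {
  "moves": [
    [0,-0.006,-0.012,0,0,0,0],
    [0,-0.016,-0.034,0,0,0,0],
    [0,-0.027,-0.058,0,0,0,0],
    [0,-0.038,-0.082,0,0,0,0],
    [0,-0.049,-0.106,0,0,0,0],
    [0,-0.06,-0.13,0,0,0,0],
    [0,-0.07,-0.152,0,0,0,0],
    [0,-0.078,-0.17,0,0,0,0]
  ]
}}

```text
time: 7.5
ee_pos: [0.4999, -0.1584, 0.4432]
orientation: [-3.009, 0.896, 0.011]
wrist_force: [-0.2, -0.5, -1.1]
opening: 0.054
grip_force: 78.6
```

>>> {"fn": "send_rows", "kwargs": {
  "moves": [
    [0,-0.012,-0.013,0,0,0,0],
    [0,-0.03,-0.032,0,0,0,0],
    [0,-0.048,-0.051,0,0,0,0],
    [0,-0.066,-0.07,0,0,0,0],
    [0,-0.084,-0.089,0,0,0,0],
    [0,-0.102,-0.108,0,0,0,0],
    [0,-0.117,-0.124,0,0,0,0],
    [0,-0.125,-0.133,0,0,0,0]
  ]
}}

```text
time: 8.3
ee_pos: [0.4675, 0.021, 0.4449]
orientation: [-3.01, 0.896, 0.01]
wrist_force: [0.1, -0.9, -0.4]
opening: 0.053
grip_force: 78.6
```

>>> {"fn": "send_rows", "kwargs": {
  "moves": [
    [0,0,0,0.015,0,0,0],
    [0,0,0,0.045,0,0,0],
    [0,0,0,0.08,0,0,0],
    [0,0,0,0.115,0,0,0],
    [0,0,0,0.15,0,0,0],
    [0,0,0,0.18,0,0,0],
    [0,0,0,0.2,0,0,0],
    [0,0,0,0.205,0,0,0]
  ]
}}

```text
time: 9.1
ee_pos: [0.4663, 0.0199, 0.2378]
orientation: [-3.01, 0.898, 0.014]
wrist_force: [0.2, 0.4, -1.6]
opening: 0.05
grip_force: 78.7
```

>>> {"fn": "send_rows", "kwargs": {
  "moves": [
    [0,0,0,0,0,0,0],
    [0,0,0,0,0,0,0],
    [0,0,0,0,0,0,0],
    [0,0,0,0,0,0,0]
  ]
}}

```text
time: 9.5
ee_pos: [0.4676, 0.0199, 0.2417]
orientation: [-3.009, 0.898, 0.006]
wrist_force: [-0.6, -0.1, -0.6]
opening: 0.052
grip_force: 78.7
```

```bash
python3 - <<'E'
from h import *
from bench import *
ms=camera_model('side');mt=camera_model('top')
a=capture('side')[:,:,::-1];b=capture('top')[:,:,::-1]
cv2.imwrite('pics/s4.png',np.hstack([cv2.resize(a[80:360,180:380],None,fx=2,fy=2),cv2.resize(b[60:340,200:400],None,fx=2,fy=2)]))
s=state();print(s['time'],s['ee_pos'],R.from_rotvec(s['orientation']).as_matrix().round(3),s['wrist_force'],s['opening'],abs(s['joint_vel']).max())
c=R.from_euler('z',.0075).apply([-.553,-.833,0]); cen=s['ee_pos']-.133*c; zf=s['ee_pos'][2]-.0285
for m in(mt,ms):print(proj(m,[[cen[0]+sx*.069-sy*.104*.0075,cen[1]+sy*.104+sx*.069*.0075,zf+.008] for sx,sy in((1,1),(1,-1),(-1,1),(-1,-1))]).round(0).tolist())
E
```

```text
9.6 [0.46745708 0.01995288 0.24125377] [[ 0.837 -0.548 -0.004]
 [-0.548 -0.837  0.003]
 [-0.005 -0.    -1.   ]] [-1.04337547  0.4776338  -1.43031404] 0.054153257973206796 0.005354616132535425
[[217.0, 146.0], [286.0, 153.0], [209.0, 191.0], [281.0, 198.0]]
[[226.0, 264.0], [269.0, 209.0], [276.0, 284.0], [314.0, 224.0]]
```

View pics/s4.png

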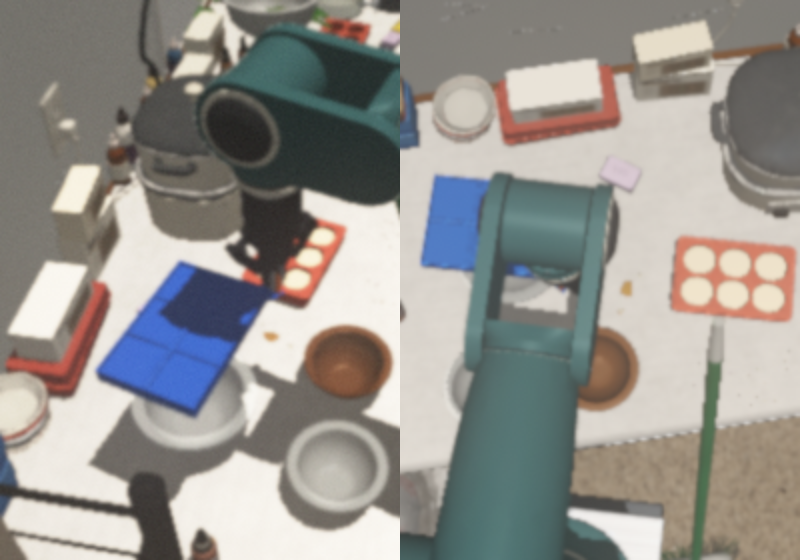

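The tray corners in the side view, (229,267), (270,211), (277,285) and (317,227), match the predicted level pose within about 4 px. The two visible in the top view match to about 2 px. The tray is at rest over the large white bowl, and the mould is flat in place.

```bash
python3 -c "
from bench import *
print(job_done())"
```

```text
the job is handed in; nothing more can be done
None
```

I peeled the tray off the mould by its tab and handed the job in with the tray held level and still, floor about 21 cm above the table, over the large white bowl; the hand-in gave no verdict.

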